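# Tip the spare mixer knobs into their tub and snap its lid down

## Robot

A 7-joint arm with a two-finger parallel gripper is mounted at the origin on the work surface. World frame = base frame: x ahead of the robot, y to its left, z up, the work surface at z = 0. Lengths are in m, angles in rad, forces in N, time in s.
With the tool pointing down it reaches from about 0.425 to 0.875 m from the base axis. Payload 4.7 kg.
Tool frame: the origin (TCP) lies at the very end of the fingers, on their centre line; the grasp point (between the pads) lies 19 mm behind it; z points along the fingers, y is the line along which they close (so a half turn about z gives the same grasp; the last joint's range is limited). The gripper opens to 87 mm and grips with 3 to 60 N. Pads are 19 mm wide; open, the fingers measure 117 mm over their backs; the gripper's body (75 mm by 190 mm) begins 51 mm behind the grasp point.
Start: joints at [1.202, 0.321, -0.07, 1.45, 0.023, 1.371, -0.057], TCP at [0.243, -0.603, 0.223] pointing down, gripper open.
Joint ranges: [-2.86, 2.86], [-0.3, 2.09], [-1.38, 1.24], [0.06, 2.45], [-1.56, 4.7], [0.09, 2.05], [-2.69, 2.69]. Speed limits (rad/s): [2.57, 2.57, 3.14, 3.14, 3.14, 3.14, 3.14].

## Interface

Orientations are given as a rotation vector (axis times angle).
In Python, from bench import ctrl, get_image, job gives the robot as it stands.
- The arm moves only by the shell command python3 -m crank 'ROWS' [FORCE]. ROWS is JSON, a list that holds one entry, the list of rows, each a list of 5 numbers: the shift along the tool's x, y, z in mm, then the turn about the tool's z in rad, then the closure, from -1 (fully open) to 1 (shut), so that 0 is half open. A call has 1 to 10 rows; each row shifts and turns the commanded pose from where the row before left it, along the tool's axes as they then stand; what a row does not reach is not made up. A row lasts 1/12 s, in which the tool goes at most 41.7 mm and 7.16 degrees, less where a joint would pass 70% of its speed; a pose out of reach is approached as far as the arm can. A call with a gripper value outside its range is refused whole. The fingers move at their own pace and stop on an object; FORCE is the grip in N (left out, the last holds). Time passes only in rows, so rows that do not move let the fingers close. It gives the time, the measured TCP pose, the force, the opening and the grip force at its end, in the units of the state.
- ctrl.get_state(): the state, without advancing time (a new reading comes with each control period).
- get_image(name): name is "side" or "top"; returns a dict with "pixels" (384x512x3 uint8, red, green, blue), "fx", "fy", "cx", "cy" (pixels), "T" (4x4, takes a point from camera to world coordinates). Camera axes: x right, y down, z forward; pixel columns grow to the right and rows downward; lengths in m; the calibration is good to about 2 mm. A picture is of the moment at which its call begins. There is no depth.
- job.close_job(): hands the job in; it is judged then, once.
The state is a dict: "time": time; "joint_positions": joint angles; "qd": joint speeds; "joint_torque": joint torques, N m; "position": TCP position; "tool_rot": TCP orientation; "ft_force": force on the tool from outside, world axes, zero at the start; "torque": the same for the moment, N m; "grip_width": opening from 0.0 (shut) to 1.0 (fully open); "grip_force": force on a finger pad.
Only numpy, scipy, OpenCV 4.12 (cv2) and the standard library are available. Lean on these libraries where they do the work, as an engineer would, in place of code of your own. Each camera call takes 0.05 s, during which the arm holds its last target. There are 200 camera calls.

## Task

Put the spare mixer knobs away: lift the tipping tray by its bar so that all four loose pieces slide off into the round tub, and lower the tray flat again. Then take the lid by its knob, set it over the tub's centre stud, press until it clicks, and go on pressing until the lid is fully down on the tub's rim. Finish while still pushing the lid down firmly and holding it there, and leave the other things on the desk where they are.

Things in the scene. Friction and masses are not known exactly. Their poses are not given: they have to be found in the camera images.
- station: Spares station fixed to the desk: aluminium base plate 134 x 270 x 6 mm carrying a round grey tub and, on the tub's +y side, a tipping tray. Origin on the desk under the centre of the tub; z up; +y points from the tub towards the tray and its bar. Its position varies by 10 cm and its yaw by 0.35 rad either way.
- tub_rim (a point): Centre of the tub's mouth, level with its hard rim, 86 mm above the desk. Tub: outer diameter 120, wall 4, inner floor 11 mm above the desk. On the rim sits a black sprung gasket ring (radius 54 to 60) whose top stands 3 mm above the rim; it yields under 9 N plus 3 N per mm.
- tub_stud (a point): Top centre of the steel stud on the tub's axis, 84 mm above the desk; diameter 20, tapered over its top 7 mm to a 10 mm tip. Four sprung balls, centred 71 mm above the desk, stand out of it to radius 14.5 mm.
- tray (a joint): Tilt of the tray in rad: 0 lying flat, positive with the bar end lifted, stop at 0.93. The hinge axis lies along the station's x at its y = 76, z = 85 mm. The tray weighs about 0.3 kg, moves freely and falls back flat when let go. The pieces begin to slide at about 0.45 to 0.6 rad.
- tray_lip (a point): Middle of the tray floor's open edge towards the tub; tray flat: station y = 72, z = 119 mm. The tray is 80 mm wide in x, 105 mm long in y, with walls 18 mm high on the other three sides. Tipped, this edge swings out over the tub and down, so the lid passes only with the tray flat.
- tray_bar (a point): Middle of the tray's steel lifting bar: round, diameter 10, 72 mm long, along the station's x, held by two arms at its ends 40 mm beyond the tray's end wall, so fingers fit either side and it can turn between them. Tray flat: station y = 217, z = 135 mm; it moves on an arc of 150 mm radius about the hinge, up and towards the tub.
- lid_grip (a point): Middle of the lid's grip knob (28 mm diameter, 32 mm high), on the lid's axis, 45 mm above the hub's underside. Set on the stud, the lid meets the balls with this point 121 mm above the desk; about 8 N presses it on; the push falls off at 116 mm and it snaps at 112 mm, the gasket is met at 110 mm, and the lid is fully down on the rim at 107 mm (some 10 N; let go, it rises 3 mm).
- lid: Grey plastic lid, about 0.1 kg, standing upright on its hub on the desk; origin at the centre of the hub's underside, z up along its axis. Hub: diameter 42, up to z = 24 mm, open below with a 24 mm hole (wider inside). Plate: diameter 124, z = 24 to 29 mm. Knob: diameter 28, z = 29 to 61 mm. Any yaw fits.
- knob_a_center (a point): Centre of a loose round black mixer knob, diameter 24, height 18 mm, 15 g, standing in the tray.
- knob_b_center (a point): Centre of a second such knob, in the tray.
- fader_a_center (a point): Centre of a loose black fader cap, 14 x 24 x 14 mm, 15 g, in the tray.
- fader_b_center (a point): Centre of a second such fader cap, in the tray.
- tape: Bystander: roll of grey tape lying flat, diameter 80, 19 mm high; origin at its underside.
- marker: Bystander: marker pen, 115 mm long along its y, 15 mm high; origin at its underside.
- adaptor: Bystander: metal plug adaptor, 75 mm long, 20 mm high; origin at its underside.
- mic: Bystander: hand microphone lying along its y, about 165 mm long, 48 mm high; origin under it.
- mug: Bystander: white mug, diameter 80, 92 mm high; origin at its underside.

How it is judged:
By the outcome, as a careful person would: the job done as asked, in the order asked, and still so for the second after the job is handed in, while the arm keeps its last pose, push and grip.
It also fails if it takes over 59 s, if anything falls off the work surface, if the arm or the gripper's body presses on something with over 40 N, if the wrist force passes 120 N, or if a joint passes its speed limit or range.

## Working session

There is one attempt and no reset: what is moved stays moved. The work goes in short steps, Python scripts to look and compute and a shell command to move; the robot and the scene stay as the last step left them, time stands still between calls to the robot, and variables do not carry over. Pictures are saved under pics/ and viewed, at most 10 in all, crops included, and the job is handed in when it is done.

```bash
mkdir -p pics; python3 - <<'E'
from bench import ctrl,get_image
import cv2,numpy as np
s=ctrl.get_state();print(s)
for n in("side","top"):
    g=get_image(n);cv2.imwrite(f"pics/{n}0.png",g["pixels"][:,:,::-1]);print(n,g["fx"],g["fy"],g["cx"],g["cy"],np.round(g["T"],4).tolist())
E
```

```text
{'time': 0.0, 'joint_positions': array([ 1.20210198,  0.32182563, -0.07006309,  1.45170339,  0.02263736,
        1.37081272, -0.05692791]), 'qd': array([-0.00077985,  0.00090669, -0.00049871, -0.00028109, -0.00061748,
       -0.00088699,  0.00029434]), 'joint_torque': array([ 3.37141892e-04, -4.91291320e+01, -4.03338745e-01, -3.12522447e+01,
       -6.38079084e-02,  4.38318180e-02,  1.92982707e-04]), 'position': array([ 0.24249785, -0.60245348,  0.22144542]), 'tool_rot': array([-3.08236843e+00, -5.97252028e-01,  8.06937943e-04]), 'ft_force': array([ 0.3784624 ,  0.55245445, -0.58842903]), 'torque': array([-0.01863332, -0.04620033, -0.01112603]), 'grip_force': 0.0, 'grip_width': 0.995416656226335}
side 357.0377289187555 357.0377289187555 253.74069107638414 194.76784897975486 [[-0.9954, -0.0615, 0.0728, 0.4728], [-0.0949, 0.571, -0.8154, 0.8532], [0.0086, -0.8186, -0.5743, 0.7157], [0.0, 0.0, 0.0, 1.0]]
top 410.6280662221315 410.6280662221315 259.47847549334597 193.83046287656938 [[-0.0195, -0.9898, 0.1412, 0.4259], [-0.9996, 0.0219, 0.0156, -0.0407], [-0.0185, -0.1409, -0.9899, 1.1721], [0.0, 0.0, 0.0, 1.0]]
```

View pics/top0.png

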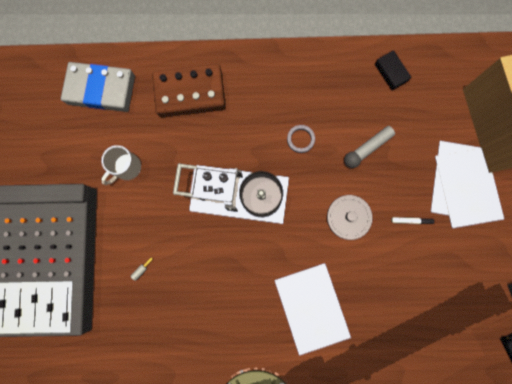

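View pics/side0.png

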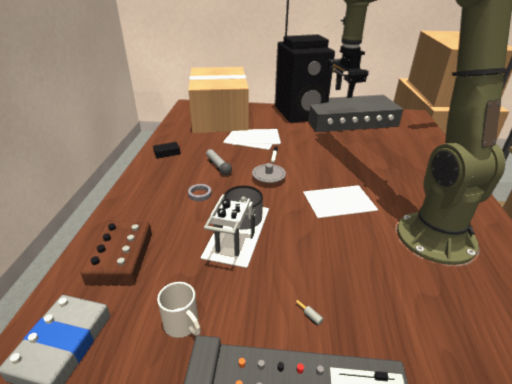

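```bash
python3 - <<'E'
import cv2
a=cv2.imread("pics/top0.png")[155:245,170:380];b=cv2.imread("pics/side0.png")[155:265,195:295]
cv2.imwrite("pics/topz.png",cv2.resize(a,None,fx=3.8,fy=3.8,interpolation=cv2.INTER_CUBIC))
cv2.imwrite("pics/sidez.png",cv2.resize(b,None,fx=5,fy=5,interpolation=cv2.INTER_CUBIC))
E
```

```text
(no output)
```

View pics/topz.png

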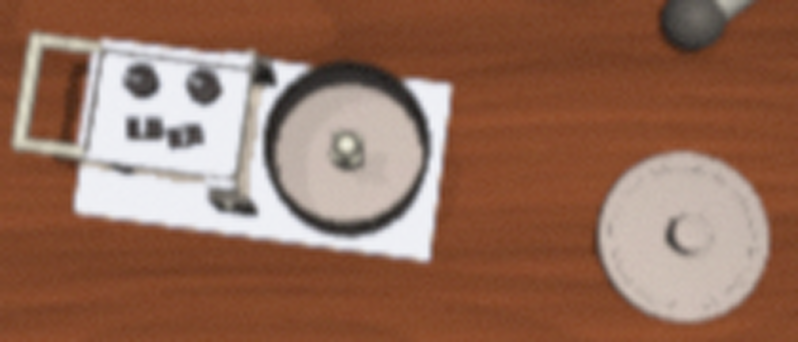

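View pics/sidez.png

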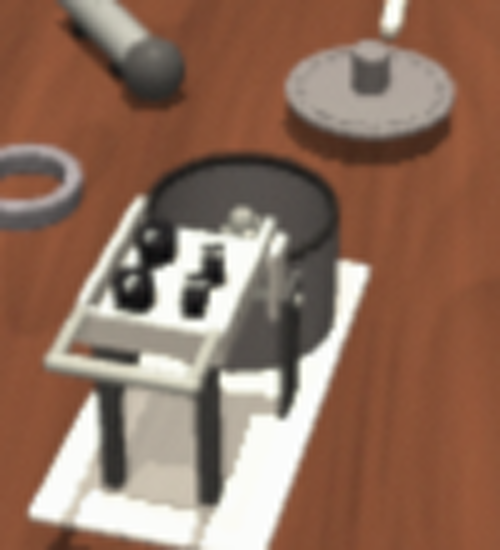

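```bash
cat > h.py <<'E'
import numpy as np
from scipy.optimize import least_squares
C={"side":(357.0377,253.7407,194.7678,[[-0.9954,-0.0615,0.0728,0.4728],[-0.0949,0.571,-0.8154,0.8532],[0.0086,-0.8186,-0.5743,0.7157]]),
"top":(410.6281,259.4785,193.8305,[[-0.0195,-0.9898,0.1412,0.4259],[-0.9996,0.0219,0.0156,-0.0407],[-0.0185,-0.1409,-0.9899,1.1721]])}
def proj(n,p):
    f,cx,cy,T=C[n];T=np.array(T);q=T[:,:3].T@(np.array(p)-T[:,3]);return np.array([f*q[0]/q[2]+cx,f*q[1]/q[2]+cy])
def back(n,uv,z):
    f,cx,cy,T=C[n];T=np.array(T);d=T[:,:3]@[(uv[0]-cx)/f,(uv[1]-cy)/f,1];return T[:,3]+d*(z-T[2,3])/d[2]
E
python3 - <<'E'
from h import *
tz=lambda u,v:(170+u/3.8-.37,155+v/3.8-.37)
sz=lambda u,v:(195+u/5-.4,155+v/5-.4)
for nm,n,uv,z in [("stud","top",tz(345,146),.084),("stud","side",sz(241,212),.084),("rim","top",tz(347.5,149.5),.089),("rim","side",sz(242,217),.089),("bar","top",tz(27,94),.135),("bar","side",sz(127,371),.135),
("barL","top",tz(36,38),.135),("barR","top",tz(17,149),.135),("barL","side",sz(52,360),.135),("barR","side",sz(203,383),.135),
("lidtop","top",tz(693,234),.061),("lidtop","side",sz(371,48),.061),("plate","top",tz(684,237),.029),("plate","side",sz(371,90),.029)]:
    print(nm,n,np.round(back(n,uv,z)[:2],4))
from bench import ctrl
from scipy.spatial.transform import Rotation as R
s=ctrl.get_state();print(R.from_rotvec(s["tool_rot"]).as_matrix().round(3))
E
```

```text
stud top [ 0.5832 -0.0261]
stud side [ 0.585  -0.0283]
rim top [ 0.5799 -0.0279]
rim side [ 0.5828 -0.0162]
bar top [0.6161 0.1879]
bar side [0.6159 0.1846]
barL top [0.6547 0.1821]
barR top [0.5786 0.1943]
barL side [0.6548 0.1802]
barR side [0.5771 0.1896]
lidtop top [ 0.5178 -0.2719]
lidtop side [ 0.5197 -0.275 ]
plate top [ 0.5184 -0.2719]
plate side [ 0.5183 -0.269 ]
[[ 0.928  0.374 -0.001]
 [ 0.374 -0.928  0.002]
 [-0.    -0.002 -1.   ]]
```

Top view: stud at about (261,193), bar middle (177,180), lid knob (352,216). The two views agree to 2–3 mm: station centre is (0.5835, -0.0275), yaw is -0.153, bar is (0.616, 0.187) and lid is (0.518, -0.272).

```bash
python3 -m crank '[[[29,-27,0,0,0.35],[29,-27,0,0,0.35],[29,-27,0,0,0.35],[29,-27,0,0,0.35],[29,-27,0,0,0.35],[29,-27,0,0,0.35],[29,-27,0,0,0.35],[29,-27,0,0,0.35],[29,-27,0,0,0.35],[29,-27,0,0,0.35]]]' 15
python3 -m crank '[[[29,-27,0,0,0.35],[29,-27,0,0,0.35],[29,-27,0,0,0.35],[29,-27,0,0,0.35],[29,-27,0,0,0.35],[29,-27,0,0,0.35],[29,-27,0,0,0.35],[29,-27,0,0,0.35],[29,-27,0,0,0.35],[0,0,0,0,0.35]]]'
cat >> h.py <<'E'
from scipy.spatial.transform import Rotation as R
def go(x,y,z,yaw=None):
    "shift in the tool's axes (mm) to a world point and turn so tool x has this world yaw (after the shift)"
    from bench import ctrl
    s=ctrl.get_state();M=R.from_rotvec(s["tool_rot"]).as_matrix()
    print("t",s["time"],"pos",s["position"].round(4),"F",s["ft_force"].round(1),"w",round(s["grip_width"],3),"j",s["joint_positions"].round(2))
    print("shift",(M.T@(np.array([x,y,z])-s["position"])*1e3).round(1),"tilt",M[:,2].round(3),"turn",None if yaw is None else round(np.arctan2(M[1,0],M[0,0])-yaw,3))
E
python3 -c "
from h import *
go(.616,.187,.20,-.153)"
```

```text
time: 0.93
position: [0.4111, -0.2422, 0.2223]
tool_rot: [3.084, 0.597, -0.001]
ft_force: [0.8, 0.1, -0.4]
grip_width: 0.365
grip_force: 0.0
time: 1.77
position: [0.5629, 0.0886, 0.2222]
tool_rot: [-3.074, -0.614, -0.003]
ft_force: [-0.7, 1.2, 0.6]
grip_width: 0.328
grip_force: 0.0
t 1.7667 pos [0.5629 0.0886 0.2222] F [-0.7  1.2  0.6] w 0.328 j [ 0.43  0.21 -0.72  1.64  0.14  1.34 -1.48]
shift [ 86.7 -70.3  22.9] tilt [ 0.     0.007 -1.   ] turn 0.547
```

```bash
python3 -m crank '[[[29,-23,8,0,0.35],[29,-23,8,0,0.35],[29,-23,7,0,0.35],[0,0,0,0.109,0.35],[0,0,0,0.109,0.35],[0,0,0,0.109,0.35],[0,0,0,0.109,0.35],[0,0,0,0.109,0.35],[0,0,0,0,0.35],[0,0,0,0,0.35]]]'
python3 -c "
from h import *
go(.616,.187,.116,-.153)
from bench import get_image
import cv2
t=get_image('top')['pixels'][130:230,150:290,::-1];s=get_image('side')['pixels'][120:270,180:310,::-1]
a=cv2.resize(t,(420,300),interpolation=2);b=cv2.resize(s,(347,400),interpolation=2)
o=np.zeros((400,767,3),np.uint8);o[:300,:420]=a;o[:,420:]=b;cv2.imwrite('pics/a.png',o)"
```

```text
time: 2.6
position: [0.6169, 0.1749, 0.1991]
tool_rot: [3.131, -0.25, -0.001]
ft_force: [1.1, -0.0, 0.2]
grip_width: 0.326
grip_force: 0.0
t 2.6 pos [0.6169 0.1749 0.1991] F [ 1.1 -0.   0.2] w 0.326 j [ 0.17  0.38 -0.64  1.49  0.23  1.35 -2.21]
shift [ -2.8 -11.8  83.1] tilt [-0.001 -0.001 -1.   ] turn -0.006
```

View pics/a.png

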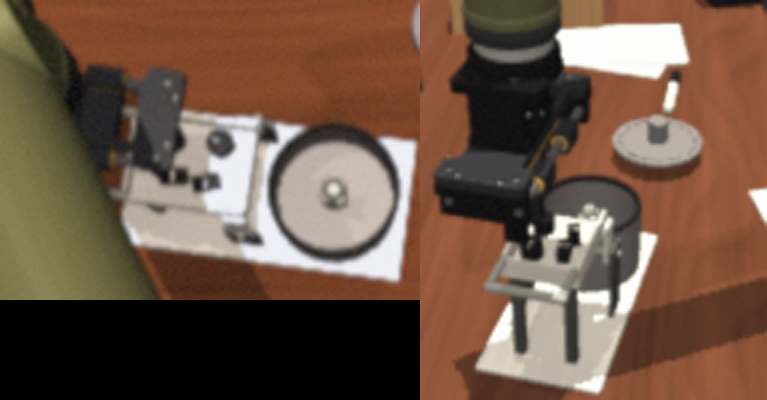

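The picture shows the fingers over the tray, about 12 mm short of the bar, with the pieces still in the tray and the stud at crop pixel (335,192). I'll shift, then go down.

```bash
python3 -m crank '[[[-2,-12,0,0,0.35],[0,0,20,0,0.35],[0,0,20,0,0.35],[0,0,20,0,0.35],[0,0,15,0,0.35],[0,0,8,0,0.35],[0,0,0,0,0.35]]]'
python3 -m crank '[[[0,0,0,0,0.7],[0,0,0,0,1],[0,0,0,0,1],[0,0,0,0,1],[0,0,0,0,1]]]' 15
python3 -c "
from h import *
go(.616,.187,.116,-.153)"
```

```text
time: 3.28
position: [0.6157, 0.1877, 0.1143]
tool_rot: [3.131, -0.252, -0.006]
ft_force: [-0.3, 0.1, 0.3]
grip_width: 0.323
grip_force: 0.0
time: 3.7
position: [0.618, 0.1884, 0.1178]
tool_rot: [-3.13, 0.254, -0.004]
ft_force: [1.3, 2.6, 1.4]
grip_width: 0.102
grip_force: 15.0
t 3.7 pos [0.618  0.1884 0.1178] F [1.3 2.6 1.4] w 0.102 j [ 0.14  0.45 -0.62  1.57  0.27  1.21 -2.26]
shift [-1.8  1.7  1.8] tilt [ 0.003  0.002 -1.   ] turn -0.009
```

```bash
python3 -m crank '[[[0,2.7,-7,0,1],[0,3,-7,0,1],[0,3.5,-6.7,0,1],[0,3.6,-6.5,0,1],[0,4.1,-6.3,0,1],[0,4.2,-6.2,0,1],[0,4.7,-5.8,0,1],[0,4.9,-5.7,0,1],[0,0,0,0,1]]]'
python3 -c "
from h import *
go(.616,.187,.116,-.153)"
```

```text
time: 4.45
position: [0.6132, 0.158, 0.1707]
tool_rot: [-3.129, 0.255, -0.006]
ft_force: [2.3, 5.1, 3.0]
grip_width: 0.11
grip_force: 15.0
t 4.45 pos [0.6132 0.158  0.1707] F [2.3 5.1 3. ] w 0.11 j [ 0.2   0.38 -0.63  1.55  0.23  1.28 -2.19]
shift [ -2.1 -28.9  54.8] tilt [ 0.004  0.002 -1.   ] turn -0.01
```

```bash
python3 -m crank '[[[0,5.0,-5.4,0,1],[0,5.3,-5.3,0,1],[0,5.7,-4.9,0,1],[0,5.8,-4.7,0,1],[0,6.1,-4.2,0,1],[0,6.2,-4.1,0,1],[0,6.5,-3.6,0,1],[0,6.5,-3.4,0,1],[0,6.6,-3,0,1],[0,3.2,-1.2,0,1]]]'
python3 -m crank '[[[0,0,0,0,1],[0,0,0,0,1],[0,0,0,0,1],[0,0,0,0,1],[0,0,0,0,1],[0,0,0,0,1],[0,0,0,0,1],[0,0,0,0,1],[0,0,0,0,1],[0,0,0,0,1]]]'
python3 -c "
from h import *
go(.616,.187,.116,-.153)
from bench import get_image
import cv2
t=get_image('top')['pixels'][140:230,180:300,::-1];s=get_image('side')['pixels'][120:270,180:310,::-1]
a=cv2.resize(t,(420,315),interpolation=2);b=cv2.resize(s,(347,400),interpolation=2)
o=np.zeros((400,767,3),np.uint8);o[:315,:420]=a;o[:,420:]=b;cv2.imwrite('pics/b.png',o)"
```

```text
time: 5.28
position: [0.6038, 0.0998, 0.209]
tool_rot: [3.131, -0.256, 0.004]
ft_force: [3.1, 3.3, 6.4]
grip_width: 0.107
grip_force: 15.0
time: 6.12
position: [0.6038, 0.1004, 0.2087]
tool_rot: [3.131, -0.255, 0.004]
ft_force: [2.5, 3.4, 6.5]
grip_width: 0.107
grip_force: 15.0
t 6.1167 pos [0.6038 0.1004 0.2087] F [2.5 3.4 6.5] w 0.107 j [ 0.3   0.3  -0.62  1.55  0.18  1.34 -2.07]
shift [ -2.3 -87.4  92.7] tilt [ 0.002 -0.    -1.   ] turn -0.01
```

View pics/b.png

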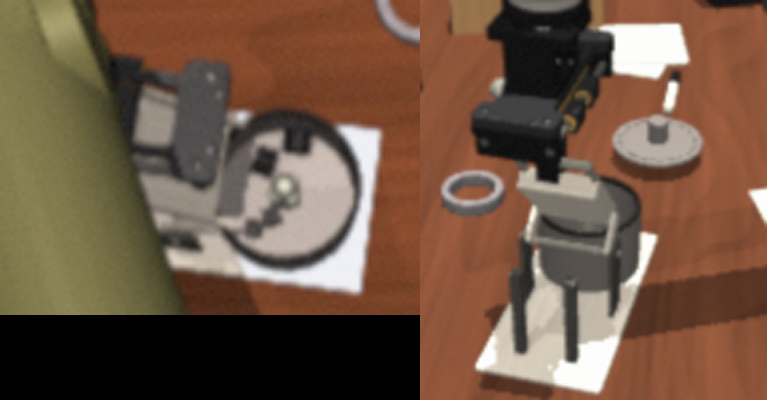

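The picture shows four pieces in the tub, at crop pixels (298,140), (265,162), (270,213) and (254,229). I'll lower the tray the way it came.

```bash
python3 -m crank '[[[0,-3.2,1.2,0,1],[0,-6.6,3,0,1],[0,-6.5,3.4,0,1],[0,-6.5,3.6,0,1],[0,-6.2,4.1,0,1],[0,-6.1,4.2,0,1],[0,-5.8,4.7,0,1],[0,-5.7,4.9,0,1],[0,-5.3,5.3,0,1],[0,-5,5.4,0,1]]]'
python3 -m crank '[[[0,-4.9,5.7,0,1],[0,-4.7,5.8,0,1],[0,-4.2,6.2,0,1],[0,-4.1,6.3,0,1],[0,-3.6,6.5,0,1],[0,-3.5,6.7,0,1],[0,-3,7,0,1],[0,-2.7,6,0,1],[0,0,0,0,1]]]'
python3 -c "
from h import *
go(.6165,.1877,.116,-.153)"
```

```text
time: 7.05
position: [0.6128, 0.1576, 0.1679]
tool_rot: [-3.131, 0.254, -0.002]
ft_force: [4.0, 4.3, 5.0]
grip_width: 0.108
grip_force: 15.0
time: 7.8
position: [0.6174, 0.1879, 0.1159]
tool_rot: [-3.131, 0.253, -0.0]
ft_force: [4.2, 4.3, 0.9]
grip_width: 0.109
grip_force: 15.0
t 7.8 pos [0.6174 0.1879 0.1159] F [4.2 4.3 0.9] w 0.109 j [ 0.14  0.45 -0.62  1.57  0.27  1.2  -2.26]
shift [-0.9  0.4 -0.1] tilt [ 0.     0.001 -1.   ] turn -0.008
```

```bash
python3 -m crank '[[[0,0,0,0,0.35],[0,0,0,0,0.35],[0,0,0,0,0.35],[0,0,0,0,0.35],[0,0,-10,0,0.35],[0,0,-30,0,0.35],[0,0,-30,0,0.35],[0,0,-30,0,0.35],[0,0,0,0,0.35]]]'
python3 -m crank '[[[-2.3,39,0,0,0.2],[-2.3,39,0,0,0],[-2.3,39,0,0,-0.2],[-2.3,39,0,0,-0.2],[-2.3,39,0,0,-0.2],[-2.3,39,0,0,-0.2],[-2.3,39,0,0,-0.2],[-2.3,39,0,0,-0.2],[-2.3,39,0,0,-0.2],[-2.3,39,0,0,-0.2]]]'
python3 -m crank '[[[-2.3,39,0,0,-0.2],[-2.3,39,0,0,-0.2],[0,0,0,0,-0.2],[0,0,0,0,-0.2]]]'
python3 -c "
from h import *
go(.518,-.272,.031,-.153)
from bench import get_image
import cv2
t=get_image('top')['pixels'][140:230,180:300,::-1];s=get_image('side')['pixels'][120:270,180:310,::-1]
a=cv2.resize(t,(420,315),interpolation=2);b=cv2.resize(s,(347,400),interpolation=2)
o=np.zeros((400,767,3),np.uint8);o[:315,:420]=a;o[:,420:]=b;cv2.imwrite('pics/c.png',o)"
```

```text
time: 8.55
position: [0.62, 0.1885, 0.2254]
tool_rot: [-3.128, 0.255, -0.016]
ft_force: [0.7, 0.1, 0.4]
grip_width: 0.326
grip_force: 0.0
time: 9.38
position: [0.5303, -0.1958, 0.2184]
tool_rot: [3.13, -0.255, 0.0]
ft_force: [1.2, 0.3, -0.2]
grip_width: 0.604
grip_force: 0.0
time: 9.72
position: [0.5125, -0.2736, 0.2176]
tool_rot: [3.13, -0.265, -0.002]
ft_force: [0.9, 0.8, -0.3]
grip_width: 0.599
grip_force: 0.0
t 9.7167 pos [ 0.5125 -0.2736  0.2176] F [ 0.9  0.8 -0.3] w 0.599 j [ 0.79  0.2  -0.39  1.62  0.08  1.33 -1.36]
shift [  5.4  -2.6 186.6] tilt [-0.001 -0.001 -1.   ] turn -0.016
```

View pics/c.png

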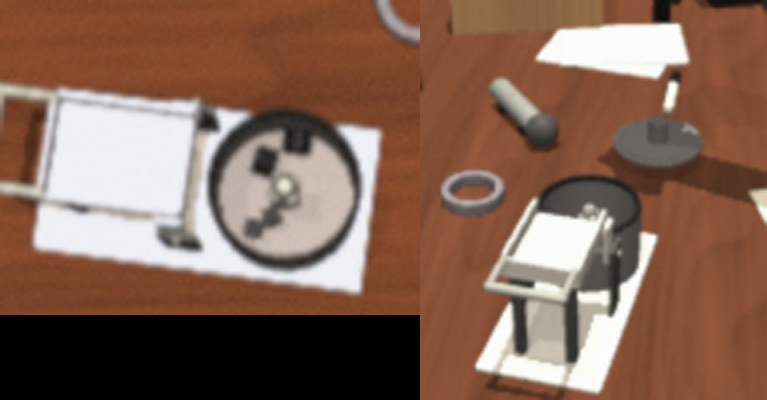

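The tray is flat and empty, and all four pieces lie in the tub with the stud at crop pixel (285,186). Next I'll grasp the lid knob.

```bash
python3 -m crank '[[[5,-2.5,20,0,-0.2],[0,0,38,0,-0.2],[0,0,38,0,-0.2],[0,0,35,0,-0.2],[0,0,25,0,-0.2],[0,0,15,0,-0.2],[0,0,8,0,-0.2],[0,0,4,0,-0.2],[0,0,0,0,-0.2]]]' 30
python3 -c "
from h import *
go(.518,-.272,.032,-.153)"
```

```text
time: 10.57
position: [0.5202, -0.2673, 0.0346]
tool_rot: [-3.131, 0.252, 0.0]
ft_force: [0.4, 0.3, -0.2]
grip_width: 0.6
grip_force: 0.0
t 10.5667 pos [ 0.5202 -0.2673  0.0346] F [ 0.4  0.3 -0.2] w 0.6 j [ 0.75  0.37 -0.38  1.8   0.16  0.99 -1.42]
shift [-1.4  5.   2.6] tilt [-0.  0. -1.] turn -0.007
```

```bash
python3 -m crank '[[[-1,4,1,0,-0.2],[0,0,0,0,0.2],[0,0,0,0,0.6],[0,0,0,0,1],[0,0,0,0,1],[0,0,0,0,1],[0,0,0,0,1]]]' 30
python3 -c "
from h import *
go(.5835,-.0275,.19,-.153)"
```

```text
time: 11.15
position: [0.5184, -0.2721, 0.034]
tool_rot: [3.131, -0.254, 0.001]
ft_force: [-0.0, 0.0, 1.2]
grip_width: 0.311
grip_force: 30.0
t 11.15 pos [ 0.5184 -0.2721  0.034 ] F [-0.   0.   1.2] w 0.311 j [ 0.76  0.38 -0.38  1.8   0.16  0.99 -1.42]
shift [  24.9 -251.9 -156. ] tilt [ 0.001 -0.    -1.   ] turn -0.009
```

```bash
python3 -m crank '[[[0,0,-15,0,1],[0,0,-35,0,1],[0,0,-35,0,1],[0,0,-35,0,1],[0,0,-30,0,1],[3,-35,0,0,1],[3,-35,0,0,1],[3,-35,0,0,1],[3,-35,0,0,1],[3,-35,0,0,1]]]'
python3 -m crank '[[[4,-35,0,0,1],[4,-30,0,0,1],[2,-12,0,0,1],[0,0,0,0,1],[0,0,0,0,1],[0,0,0,0,1]]]'
python3 -c "
from h import *
go(.584,-.0275,.120,-.153)
from bench import get_image
import cv2
t=get_image('top')['pixels'][140:250,180:320,::-1];s=get_image('side')['pixels'][120:270,180:310,::-1]
a=cv2.resize(t,(420,330),interpolation=2);b=cv2.resize(s,(347,400),interpolation=2)
o=np.zeros((400,767,3),np.uint8);o[:330,:420]=a;o[:,420:]=b;cv2.imwrite('pics/d.png',o)"
```

```text
time: 11.98
position: [0.561, -0.1003, 0.1834]
tool_rot: [3.131, -0.255, -0.0]
ft_force: [-0.3, -0.3, -1.7]
grip_width: 0.312
grip_force: 30.0
time: 12.48
position: [0.583, -0.0297, 0.1831]
tool_rot: [3.13, -0.258, -0.002]
ft_force: [-0.2, -0.9, -0.3]
grip_width: 0.314
grip_force: 30.0
t 12.4833 pos [ 0.583  -0.0297  0.1831] F [-0.2 -0.9 -0.3] w 0.314 j [ 0.48  0.25 -0.55  1.66  0.14  1.28 -1.83]
shift [ 0.7 -2.4 63.1] tilt [-0.001 -0.001 -1.   ] turn -0.011
```

View pics/d.png

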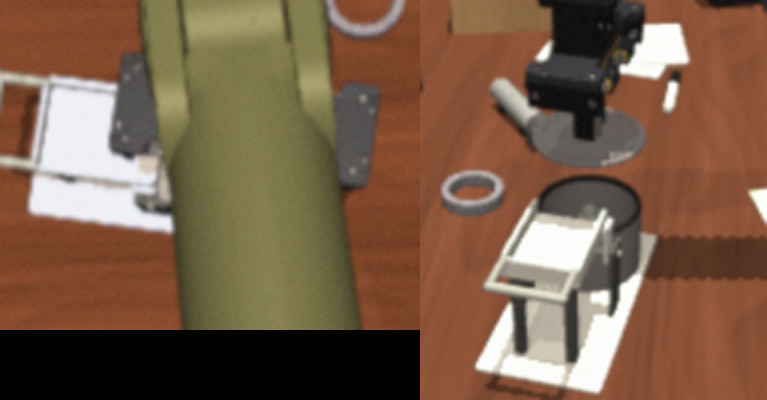

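The lid is held level above the tub, its plate centred near crop pixel (590,137), and the tray is still flat. I'll lower it to just above the balls.

```bash
python3 -m crank '[[[0.5,-1.5,15,0,1],[0,0,15,0,1],[0,0,12,0,1],[0,0,10,0,1],[0,0,8,0,1],[0,0,4,0,1],[0,0,0,0,1],[0,0,0,0,1]]]' 45
python3 -c "
from h import *
go(.5835,-.0275,.110,-.153)"
```

```text
time: 13.25
position: [0.5844, -0.0262, 0.1197]
tool_rot: [3.131, -0.255, 0.0]
ft_force: [-0.7, 0.4, -0.4]
grip_width: 0.313
grip_force: 45.0
t 13.25 pos [ 0.5844 -0.0262  0.1197] F [-0.7  0.4 -0.4] w 0.313 j [ 0.46  0.3  -0.55  1.73  0.17  1.16 -1.86]
shift [-0.6  1.5  9.7] tilt [ 0. -0. -1.] turn -0.009
```

```bash
python3 -m crank '[[[0,0.7,4,0,1],[0,0,4,0,1],[0,0,0,0,1]]]'; python3 -m crank '[[[0,0,2,0,1],[0,0,2,0,1],[0,0,0,0,1]]]';  python3 -m crank '[[[0,0,2,0,1],[0,0,2,0,1],[0,0,0,0,1]]]'
```

```text
time: 13.5
position: [0.5837, -0.0269, 0.1109]
tool_rot: [3.131, -0.255, -0.001]
ft_force: [0.0, -0.3, -1.0]
grip_width: 0.313
grip_force: 45.0
time: 13.75
position: [0.5846, -0.0262, 0.1086]
tool_rot: [-3.131, 0.254, -0.002]
ft_force: [-1.4, 0.3, 4.5]
grip_width: 0.308
grip_force: 45.0
time: 14.0
position: [0.5845, -0.0263, 0.1046]
tool_rot: [-3.131, 0.254, -0.002]
ft_force: [-0.8, 1.1, 0.7]
grip_width: 0.314
grip_force: 45.0
```

```bash
python3 -m crank '[[[0,0,2,0,1],[0,0,2,0,1],[0,0,0,0,1]]]'; python3 -m crank '[[[0,0,2,0,1],[0,0,2,0,1],[0,0,0,0,1]]]';  python3 -m crank '[[[0,0,1.5,0,1],[0,0,1,0,1],[0,0,0,0,1]]]'
```

```text
time: 14.25
position: [0.5839, -0.0264, 0.0984]
tool_rot: [-3.131, 0.254, 0.0]
ft_force: [0.7, 1.6, -1.8]
grip_width: 0.312
grip_force: 45.0
time: 14.5
position: [0.584, -0.0264, 0.0968]
tool_rot: [3.131, -0.254, -0.0]
ft_force: [-4.0, 2.0, 10.1]
grip_width: 0.314
grip_force: 45.0
time: 14.75
position: [0.5841, -0.0264, 0.0959]
tool_rot: [3.13, -0.254, -0.0]
ft_force: [-8.2, 2.4, 18.3]
grip_width: 0.315
grip_force: 45.0
```

```bash
python3 -m crank '[[[-0.7,0,1.5,0,1],[0,0,0,0,1],[0,0,0,0,1],[0,0,0,0,1]]]'; python3 -m crank '[[[-0.5,0,1,0,1],[0,0,0,0,1],[0,0,0,0,1],[0,0,0,0,1]]]'
```

```text
time: 15.08
position: [0.5841, -0.0264, 0.0958]
tool_rot: [3.13, -0.254, 0.003]
ft_force: [-9.6, 1.5, 23.9]
grip_width: 0.313
grip_force: 45.0
time: 15.42
position: [0.5841, -0.0264, 0.0958]
tool_rot: [3.13, -0.254, 0.005]
ft_force: [-10.3, 1.2, 28.2]
grip_width: 0.31
grip_force: 45.0
```

```bash
python3 -c "
from h import *
go(.5835,-.0275,.096,-.153)
from bench import get_image
import cv2
s=get_image('side')['pixels'][120:270,180:310,::-1]
cv2.imwrite('pics/e.png',cv2.resize(s,(520,600),interpolation=2))"
```

```text
t 15.4167 pos [ 0.5841 -0.0264  0.0958] F [-10.3   1.2  28.2] w 0.31 j [ 0.46  0.32 -0.54  1.75  0.19  1.11 -1.88]
shift [-0.4  1.2 -0.2] tilt [ 0.003 -0.002 -1.   ] turn -0.009
```

View pics/e.png

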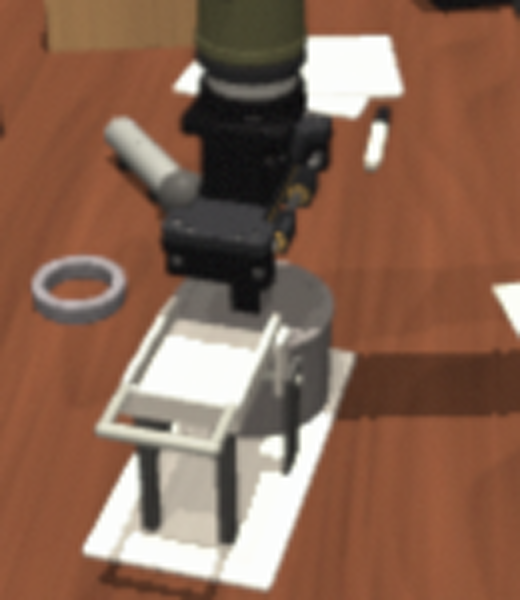

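The lid sits flush on the tub around crop pixel (255,300), with the tray flat. It is pressed with 28 N against a hard stop, so I'm handing in.

```bash
python3 -c "
from bench import job
print(job.close_job())"
```

```text
the job is handed in; nothing more can be done
None
```

The job is handed in: all four pieces are in the tub, the tray is flat and empty, and the lid snapped on and is fully down, held with about 28 N of push at 15.4 s on the robot's clock.

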